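# Set a tripod leg to its index ring and lock it

## Robot

A 6-joint arm with a two-finger parallel gripper is mounted at the origin on the work surface. World frame = base frame: x ahead of the robot, y to its left, z up, the work surface at z = 0. Lengths are in m, angles in degrees, forces in N, time in s.
With the tool pointing down it reaches from about 0.35 to 0.85 m from the base axis. Payload 8.1 kg.
Tool frame: the origin (TCP) lies at the very end of the fingers, on their centre line; the grasp point (between the pads) lies ctrl.grip_depth behind it (ctrl.grip_depth is the distance from the TCP to the grasp point, in m); y points along the fingers, x is the direction in which the jaws open and shut, and the axes are right-handed (so a half turn about y gives the same grasp; the last joint's range is limited). The gripper opens to 85 mm and grips with 20 to 120 N. Pads are 22 mm wide; open, the fingers measure 114 mm over their backs; the gripper's body (76 mm by 85 mm) begins 54 mm behind the grasp point. The pads swing forward as they close: fully open they stand 13 mm farther back than shut.
Start: joints at [66.211, 7.471, 85.268, -0, 87.261, -4.893], TCP at [0.194, 0.568, 0.231] pointing down, gripper open.
Joint ranges: [-169.43, 169.43], [-51.17, 129.36], [1.28, 143.12], [-76.62, 256.62], [0, 156.53], [-152.29, 152.29]. Speed limits (degrees/s): [136.94, 136.94, 159.86, 180, 180, 180].

## Interface

Orientations are given as a 3x3 rotation matrix whose columns are the frame's x, y, z axes.
In Python, from plant import ctrl gives the robot as it stands.
- The arm moves only by the tool drive_tool, never from a script. Its argument "targets" is one flat list of numbers, 5 for each row, row after row: the opening, from 0 (shut) to 1 (fully open), then the shift along the tool's x, y, z normalised to -1 to 1, where 1 is 300 mm, then the turn about the tool's y normalised to -1 to 1, where 1 is 180 degrees. In form: [gripper, x, y, z, yaw, gripper, x, y, z, yaw, ...]. A call has 1 to 12 rows; each row is the pose to reach, as a shift and turn from the pose measured when the call began, along the tool's axes at that moment, turning the shorter way round; what a row does not reach only later rows make up. A row lasts 1/10 s, in which the tool goes at most 50 mm and 8.59 degrees, less where a joint would pass 70% of its speed; a pose out of reach is approached as far as the arm can. A call with a number of a shift or a turn outside -1 to 1 is refused whole. A call with a gripper value outside its range is refused whole. The fingers move at their own pace and stop on an object; "force" is the grip in N (left out, the last holds). Time passes only in rows, so rows that repeat a pose let the fingers close. It gives the time, the measured TCP pose, the force and the opening at its end, in the units of the state.
- ctrl.read_state(): the state, without advancing time (a new reading comes with each control period).
- ctrl.snapshot(name): name is "side" or "top" or "wrist"; returns the picture (400x640x3 uint8, blue, green, red); there is no depth.
- ctrl.camera_info(name): a dict with "fx", "fy", "cx", "cy" (pixels), "dist" ([k1, k2, p1, p2, k3] as OpenCV has them; the pictures are not rectified), "extrinsics" (4x4, takes a point from world to camera coordinates). Camera axes: x right, y up, looking along -z (the intrinsics and any distortion apply to the point x, -y, -z); pixel columns grow to the right and rows downward; lengths in m; the calibration is good to about 2 mm. A picture is of the moment at which its call begins: read the wrist's pose just before it. camera_info takes no time and is no camera call; for the wrist camera it gives the pose at the moment of the call.
- ctrl.sign_off(): hands the job in, once; it reports no verdict.
The state is a dict: "time": time; "joint_pos": joint angles; "qd": joint speeds; "joint_efforts": joint torques, N m; "ee_pos": TCP position; "tcp_rot": TCP orientation; "wrist_force": force on the tool from outside, world axes, zero at the start; "wrist_torque": the same for the moment, N m; "gripper_width": opening from 0.0 (shut) to 1.0 (fully open).
Only numpy, scipy, OpenCV 4.12 (cv2) and the standard library are available. Lean on these libraries where they do the work, as an engineer would, in place of code of your own. Each camera call takes 0.05 s, during which the arm holds its last target.

## Task

The tripod lies with its head on a carton, and the lock lever of its upper leg stands open, so that leg has slid right out. Push this lower leg back up its tube until the rim of its lock collar just meets the rubber index ring, without shoving the ring along, and keep it held there - it slides down again if let go - while you press the lock lever fully shut against the leg with the same hand. Finish still gripping the leg with the lever squeezed shut, and leave the things around undisturbed.

Things in the scene. Friction and masses are not known exactly. Their poses are not given: they have to be found in the camera images.
- tripod: Compact black and aluminium tripod, fixed, lying with its crown on a carton (210 x 290 x 165 mm). Two legs are splayed 16 degrees to either side, feet on the bench; the third, upper leg lies midway above them, sloping 22 degrees down from head to foot. Origin on the bench below the upper leg's hinge (235 mm up); x level from head to feet, y level to the upper leg's lever side, z up.
- ring_face (a point): The length mark: centre, on the tube's axis, of the foot-side face of a black rubber index ring (29 mm diameter, 5 mm wide) on the upper leg's fixed aluminium inner tube (22 mm, fine lines engraved every 20 mm), 40 to 100 mm up from where the rim starts. x along the leg to the foot, y to the lever's side, z square to the leg, up. Friction of 6 N keeps it in place; the collar can shove it along.
- rim (a point): Centre, on the leg's axis, of the head-side rim of the black lock collar on the sliding lower leg; axes as ring_face. The collar is a flat-sided block from the rim to 40 mm footward, 32 mm wide (y -16 to 16), 36 mm high (z -18 to 18). This collar, lever and lower leg slide together over the inner tube; the splayed legs run at least 50 mm to the side and 45 mm lower here.
- foot_end (a point): End of the sliding lower leg's rubber foot (33 mm diameter), on the axis 305 mm from the rim; between collar and foot the leg is a dark tube of 27 mm diameter. The lower leg weighs 0.38 to 0.54 kg and, with the lever open, slides almost freely (0.3 N friction): its weight runs it down to its lower stop with 1.5 to 2 N along the slope.
- leg (a joint): Slide of the lower leg, m: 0 fully out at the lower stop (where it starts), growing as it is pushed up the tube towards the head, up to 0.13.
- lever_pin (a point): Pin of the grey lock lever, square to the leg, at x 10, y 17, z 0 mm from the rim; its axes turn with the lever: x along the lever to its tip, z along the pin. The lever is 41 mm long from the pin, 17 to 19 mm wide (z), its inner face at y 1 mm, its outer face at y 7 mm (8 at the tip). Its cam clamps the inner tube over the last 25 degrees and holds the leg when shut.
- lever_tip (a point): Middle of the lever's free end, 41 mm from the pin. Shut, the lever lies flat along the collar's +y side and points to the foot; collar and shut lever together measure 41 mm across. Open, the tip stands out to +y, and collar and lever measure 63 to 68 mm across at the start.
- lever (a joint): Turn of the lock lever, rad: 0 shut, 0.60 to 0.80 open at the start. It stays where it is left; turning it takes 0.2 N m (5 to 6 N at its tip), so a pinch across the collar and the half-open lever drags the leg along without shutting the lever, and a harder squeeze to a smaller width shuts it.
- spray_can: Bystander: upright spray can, 64 mm in diameter, 190 mm tall; origin under its middle. Leave alone.
- paint_tin: Bystander: plain steel paint tin, 108 mm in diameter, 116 mm tall; origin under its middle. Leave alone.
- screw_box: Bystander: small carton of screws, 110 x 75 x 48 mm; origin under its middle. Leave alone.

How it is judged (in metres and radians):
On the way, in this order (a step that is already met when the one before it is completed fails the run):
1. the leg is held by the fingers with its collar's rim at the ring, its lever still open (x of rim in the frame of ring_face between -0.003 and 0.003 m and value of joint lever above 0.2 rad and contact force between the fingers and leg above 0.5 N), for 0.2 s.
2. the lever is shut with the leg still at the ring and held by the fingers (x of rim in the frame of ring_face between -0.003 and 0.003 m and value of joint lever below 0.08 rad and contact force between the fingers and leg above 0.5 N), for 0.2 s.
At the end, for the whole second after the job is handed in: The collar's rim is within 3 mm of the ring's face, the ring within 5 mm of where it was, the lever shut to within 0.08 rad, the leg at rest and gripped by the fingers with more than 4 N; bystanders within 20 mm of where they stood (x of rim in the frame of ring_face between -0.003 and 0.003 m and value of joint lever below 0.08 rad and contact force between the fingers and leg above 4 N and velocity of joint leg between -0.005 and 0.005 m/s and distance of ring_face from where it was at the start of the episode below 0.005 m and not (distance of spray_can from where it was at the start of the episode above 0.02 m) and not (distance of paint_tin from where it was at the start of the episode above 0.02 m) and not (distance of screw_box from where it was at the start of the episode above 0.02 m)); the arm keeps its last pose, push and grip.
It fails at once if the index ring is shoved along the tube by more than 5 mm (distance of ring_face from where it was at the start of the episode above 0.005 m).
It fails at once if a bystander is moved by more than 20 mm (distance of any of spray_can, paint_tin, screw_box from where it was at the start of the episode above 0.02 m).
It fails at once if a bystander is tipped over (angle between any of spray_can, paint_tin, screw_box's own z axis and vertical above 0.35 rad).
It also fails if it takes over 45 s, if anything falls off the work surface, if the arm or the gripper's body presses on something with over 40 N, if the wrist force passes 120 N, or if a joint passes its speed limit or range.

## Working session

There is one attempt and no reset: what is moved stays moved. The work goes in short steps, Python scripts to look and compute and a tool call to move; the robot and the scene stay as the last step left them, time stands still between calls to the robot, and variables do not carry over. Pictures are saved under pics/ and viewed, and the job is handed in when it is done.

Besides the shell and the picture viewer there is one more tool, called after "Emit:" as name(argument=value, ...), one argument or row to a line, values as JSON. drive_tool: Moves the arm, as the interface text tells. Scaled input: -1 to 1 covers 300 mm each way for a shift and 180 degrees each way for a turn. Its arguments: {"type":"object","properties":{"targets":{"type":"array"},"force":{"type":"number"}},"required":["targets"]}

```bash
mkdir -p pics; ls; python3 - <<'E'
from plant import ctrl
import cv2
s=ctrl.read_state(); print(s, ctrl.grip_depth)
for n in ("side","top","wrist"):
    print(n,ctrl.camera_info(n)); cv2.imwrite(f"pics/{n}0.png",ctrl.snapshot(n))
E
```

```text
pics
{'time': 0.0, 'joint_pos': array([ 6.62113376e+01,  7.51600937e+00,  8.53299129e+01,  7.56787900e-04,
        8.72610487e+01, -4.89397601e+00]), 'qd': array([0.02401386, 0.01186964, 0.00452315, 0.02713907, 0.08920579,
       0.01583345]), 'joint_efforts': array([ 1.25915329e-03, -5.69421566e+01, -5.00538754e+01, -3.71384558e-04,
        1.50290842e-02,  9.82346705e-06]), 'ee_pos': array([0.19405785, 0.5671683 , 0.23022896]), 'tcp_rot': array([[ 3.23829574e-01, -7.65151385e-04, -9.46115121e-01],
       [ 9.46113604e-01, -1.70305230e-03,  3.23830432e-01],
       [-1.85906283e-03, -9.99998257e-01,  1.72421434e-04]]), 'wrist_force': array([-0.37505725,  0.03503892, -0.32410894]), 'wrist_torque': array([-0.02226713, -0.03626651, -0.00574313]), 'gripper_width': 1.0032946265515974} 0.0187
side {'fx': 513.4079737790946, 'fy': 513.4079737790946, 'cx': 334.4044737058586, 'cy': 202.44963355854563, 'dist': array([-0.05805864,  0.        ,  0.        ,  0.        ,  0.        ]), 'extrinsics': array([[ 0.77358235, -0.63356117, -0.01306129, -0.43704531],
       [ 0.481192  ,  0.5738774 ,  0.6
[... 440 characters left out ...]
[ 9.75098234e-01,  1.72237156e-02,  2.21103544e-01,
        -5.77693232e-01],
       [-2.21149140e-01,  7.65338976e-04,  9.75239700e-01,
        -1.09814627e+00],
       [ 0.00000000e+00,  0.00000000e+00,  0.00000000e+00,
         1.00000000e+00]])}
wrist {'fx': 352.8141951085201, 'fy': 352.8141951085201, 'cx': 319.25261723965014, 'cy': 197.36962229489708, 'dist': array([-0.06318601,  0.        ,  0.        ,  0.        ,  0.        ]), 'extrinsics': array([[ 0.32501262,  0.94570861, -0.00142277, -0.59885171],
       [-0.89544978,  0.30725549, -0.32212382,  0.04027758],
       [-0.30419812,  0.10596832,  0.94669648, -0.37937137],
       [ 0.        ,  0.        ,  0.        ,  1.        ]])}
```

View pics/side0.png

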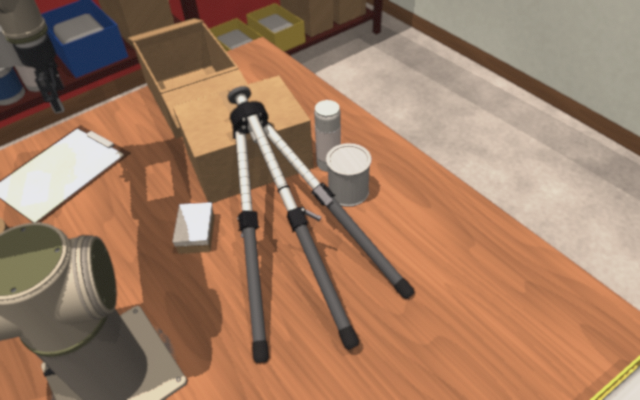

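View pics/top0.png

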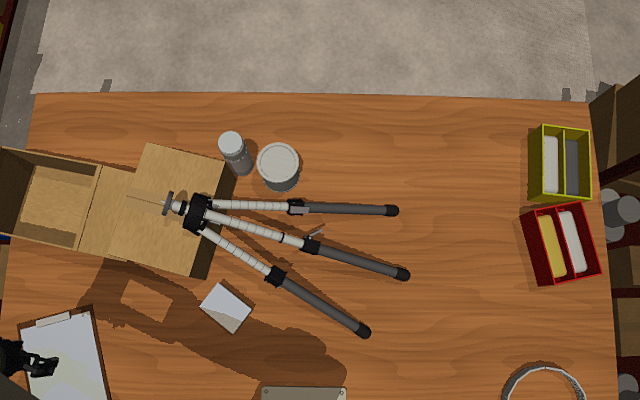

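View pics/wrist0.png

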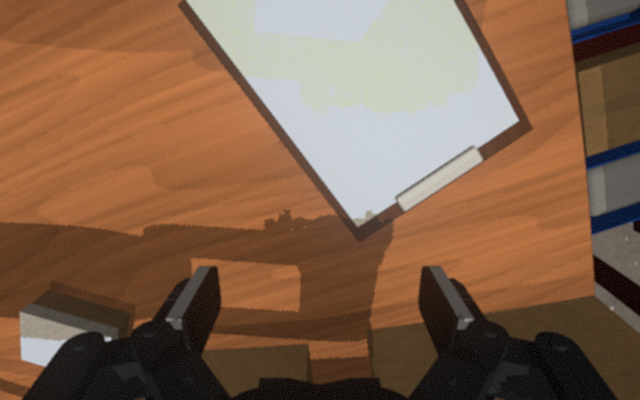

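```bash
python3 - <<'E'
import cv2
a=cv2.imread("pics/side0.png")[160:260,240:370]; b=cv2.imread("pics/top0.png")[190:290,180:340]
cv2.imwrite("pics/s1.png",cv2.resize(a,None,fx=6,fy=6,interpolation=cv2.INTER_CUBIC)[:600,:800])
cv2.imwrite("pics/t1.png",cv2.resize(b,None,fx=5,fy=5,interpolation=cv2.INTER_CUBIC))
E
```

```text
(no output)
```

View pics/s1.png

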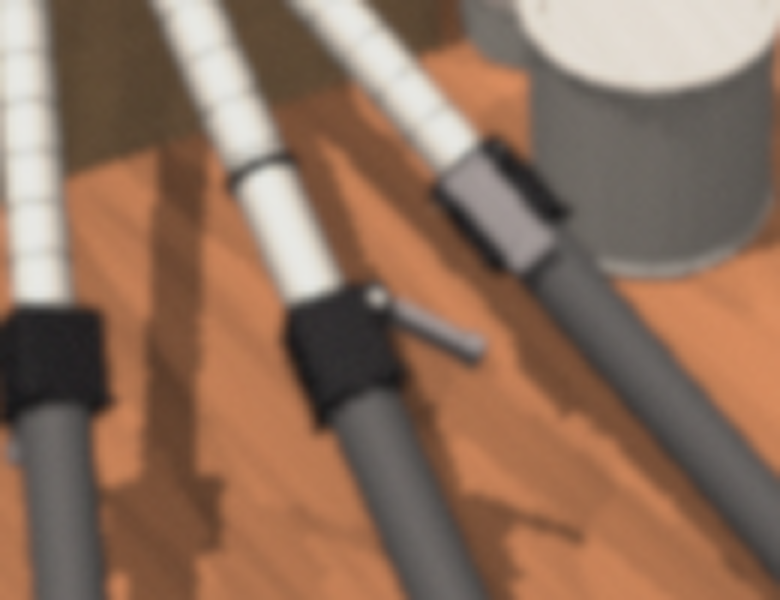

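View pics/t1.png

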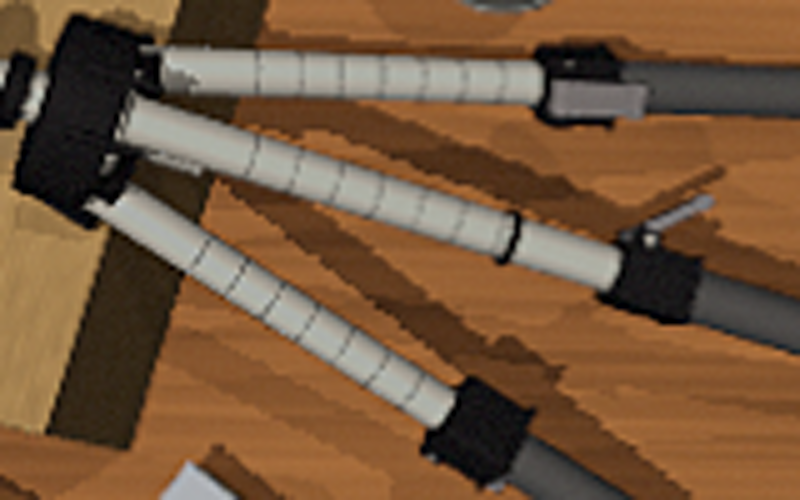

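```bash
cat > h.py <<'E'
import numpy as np,cv2
from plant import ctrl
def ray(n,p,ci=None):
    ci=ci or ctrl.camera_info(n)
    K=np.array([[ci['fx'],0,ci['cx']],[0,ci['fy'],ci['cy']],[0,0,1]])
    u=cv2.undistortPoints(np.array([[p]],float),K,np.array(ci['dist']))[0,0]
    E=ci['extrinsics'];R=E[:3,:3]
    d=R.T@np.array([u[0],-u[1],-1]);o=-R.T@E[:3,3]
    return o,d/np.linalg.norm(d)
def proj(n,P,ci=None):
    ci=ci or ctrl.camera_info(n)
    c=ci['extrinsics'][:3,:3]@np.array(P)+ci['extrinsics'][:3,3]
    K=np.array([[ci['fx'],0,ci['cx']],[0,ci['fy'],ci['cy']],[0,0,1]])
    return cv2.projectPoints(np.array([[c[0],-c[1],-c[2]]]),np.zeros(3),np.zeros(3),K,np.array(ci['dist']))[0][0,0]
def tri(a,b):
    (o1,d1),(o2,d2)=a,b
    A=np.c_[d1,-d2];t=np.linalg.lstsq(A,o2-o1,rcond=None)[0]
    p,q=o1+t[0]*d1,o2+t[1]*d2
    return (p+q)/2,np.linalg.norm(p-q)
def plane(r,p0,n):
    o,d=r;return o+d*(np.dot(p0-o,n)/np.dot(d,n))
E
python3 - <<'E'
from h import *
T=lambda u,v:(180+u/5,190+v/5)
S=lambda u,v:(240+u/6,160+v/6)
P={}
for k,t,s in [("ring",T(519,241),S(265,173)),("rim",T(613,268),S(318,298)),("foot",(407,275),(351,343)),("pin",T(651,238),S(376,297)),("tip",T(710,200),S(478,350)),("colend",T(697,297),S(365,400)),("can",(231,138),(327,105)),("tin",(278,160),(349,158))]:
    P[k],g=tri(ray("top",t),ray("side",s)); print(k,P[k].round(4),round(g*1e3,1))
d=P["foot"]-P["rim"];print(np.linalg.norm(d),np.degrees(np.arcsin(-d[2]/np.linalg.norm(d))),np.degrees(np.arctan2(d[1],d[0])))
d=P["rim"]-P["ring"];print(np.linalg.norm(d),np.degrees(np.arcsin(-d[2]/np.linalg.norm(d))),np.degrees(np.arctan2(d[1],d[0])))
E
```

```text
ring [0.4678 0.0486 0.1695] 4.3
rim [0.4582 0.0055 0.148 ] 3.0
foot [ 0.3926 -0.2623  0.0413] 0.6
pin [ 0.4714 -0.0121  0.1546] 1.8
tip [ 0.4934 -0.04    0.1346] 2.0
colend [ 0.4468 -0.035   0.1387] 4.4
can [0.6994 0.1842 0.1957] 5.4
tin [0.6747 0.0761 0.1133] 0.8
0.29561032357679495 21.157502451684596 -103.74722764263936
0.04918535212196626 25.9840813417885 -102.64306262339922
```

```bash
python3 - <<'E'
from h import *
def mids(img,a,b,ax):
    # follow line a->b (px), sample perpendicular, find run of low-saturation
    hsv=cv2.cvtColor(cv2.imread(img),cv2.COLOR_BGR2HSV).astype(np.float32)
    a,b=np.array(a,float),np.array(b,float);d=(b-a)/np.linalg.norm(b-a);n=np.array([-d[1],d[0]])
    out=[]
    for t in np.arange(0,np.linalg.norm(b-a),1):
        c=a+d*t;s=np.arange(-13,13.01,.25);q=(c+np.outer(s,n)).astype(np.float32)
        v=cv2.remap(hsv[...,1],q[:,:1],q[:,1:],cv2.INTER_LINEAR)[:,0]
        ok=v<90
        i=len(s)//2
        if not ok[i-4:i+5].any(): continue
        i=i-4+np.argmax(ok[i-4:i+5]);lo=hi=i
        while lo>0 and ok[lo-1]:lo-=1
        while hi<len(s)-1 and ok[hi+1]:hi+=1
        if 3<s[hi]-s[lo]<16 and lo>0 and hi<len(s)-1: out.append(np.r_[c+n*(s[lo]+s[hi])/2,s[hi]-s[lo]])
    return np.array(out)
L={}
for n,segs in {"top":[((330,252),(398,273)),((230,219),(300,241))],"side":[((308,235),(345,325)),((268,148),(292,207))]}.items():
    m=[mids(f"pics/{n}0.png",*s,0) for s in segs]
    for x in m: print(n,len(x),np.median(x[:,2]) if len(x) else 0)
    m=np.vstack(m)[:,:2]
    vx,vy,x0,y0=cv2.fitLine(m.astype(np.float32),cv2.DIST_HUBER,0,.01,.01).ravel()
    r=np.abs((m-[x0,y0])@np.array([-vy,vx]));print("res",r.mean(),r.max())
    p1=np.array([x0,y0])+60*np.array([vx,vy]);p2=np.array([x0,y0])-60*np.array([vx,vy])
    o,d1=ray(n,p1);_,d2=ray(n,p2);L[n]=(o,np.cross(d1,d2)/np.linalg.norm(np.cross(d1,d2)))
n1,n2=L["top"][1],L["side"][1];d=np.cross(n1,n2);d/=np.linalg.norm(d);d*=-np.sign(d[2])
A=np.array([n1,n2,[0,1,0]]);p=np.linalg.solve(A,[n1@L["top"][0],n2@L["side"][0],0.0])
print("axis at y=0",p,"dir",d,"slope",np.degrees(np.arcsin(-d[2])),"head",np.degrees(np.arctan2(d[1],d[0])))
# axial coords of picks: intersect rays with axis-containing plane
for nm,k,px in [("top","ring",(283.8,238.2)),("top","rim",(302.6,243.6)),("side","ring",(284.2,188.8)),("side","rim",(293,209.7)),("top","foot",(409,276)),("side","foot",(352,345))]:
    o,r=ray(nm,px); nn=np.cross(d,r); # closest approach
    M=np.c_[d,-r];t=np.linalg.lstsq(M,o-p,rcond=None)[0];print(nm,k,"s=",t[0].round(4),(p+t[0]*d).round(4))
E
```

```text
top 72 10.0
top 72 9.0
res 0.10186191640373231 0.3022732322122054
side 98 12.5
side 64 12.375
res 0.089849443918466 0.2651357864700587
axis at y=0 [0.45213288 0.         0.17020219] dir [-0.22453543 -0.90917946 -0.35068013] slope 20.528920313038387 head -103.87245852262804
top ring s= -0.0526 [0.4639 0.0478 0.1886]
top rim s= -0.0058 [0.4534 0.0053 0.1722]
side ring s= -0.0399 [0.4611 0.0362 0.1842]
side rim s= 0.0098 [ 0.4499 -0.0089  0.1668]
top foot s= 0.2876 [ 0.3875 -0.2615  0.0693]
side foot s= 0.3024 [ 0.3842 -0.275   0.0641]
```

```bash
python3 - <<'E'
from h import *
for n,a,b in [("top",(330,252),(398,273)),("top",(230,219),(300,241)),("side",(308,235),(345,325)),("side",(268,148),(292,207))]:
    im=cv2.imread(f"pics/{n}0.png");hsv=cv2.cvtColor(im,cv2.COLOR_BGR2HSV).astype(np.float32)
    a,b=np.array(a,float),np.array(b,float);d=(b-a)/np.linalg.norm(b-a);nn=np.array([-d[1],d[0]])
    c=a+(b-a)*.6;s=np.arange(-11,12,1.)
    q=(c+np.outer(s,nn)).astype(np.float32)
    print(n,c.round(1),nn.round(2)); 
    for ch in (1,2): print(cv2.remap(hsv[...,ch],q[:,:1],q[:,1:],1)[:,0].astype(int))
E
```

```text
top [370.8 264.6] [-0.3   0.96]
[163 163 171 169 173 180  99  15  11  19  20  17  17  16  13  20  82 169
 174 173 167 169 167]
[149 158 121 101 106 102  59  53  64  72  76  77  78  74  68  58  69 120
 130 116 120 124 125]
top [272.  232.2] [-0.3   0.95]
[174 167 171 175 168 165 170 174 128  30  21  24  16  15  19  23  21  16
 144 169 164 168 168]
[ 77  78  78  80  77 102 150 158 132 115 142 150 162 155 148 159 140 106
 131 148 153 150 148]
side [330.2 289. ] [-0.92  0.38]
[141 140 140 141 140 137 127  98  44  21  16  17  16  16  16  16  15  16
  19  44 103 135 141]
[189 192 191 183 163 134 111  95  84  86  92  99 104 107 106 102  98  93
  87  90 123 168 194]
side [282.4 183.4] [-0.93  0.38]
[136 136 137 136 137 137 121  72  38  27  20  13   8   7  13  21  29  49
  95 130 138 138 136]
[117 118 119 121 122 122 122 131 157 186 207 215 216 215 210 200 186 171
 167 169 148 123 110]
```

Emit:
drive_tool(
  targets=[1,0,-0.55,0,0,1,0,-0.55,0,0,1,-0.4,-0.55,-0.35,0.1,1,-0.8,-0.55,-0.73,0.25,1,-0.8,-0.55,-0.73,0.25,1,-0.8,-0.55,-0.73,0.25,1,-0.8,-0.55,-0.73,0.25,1,-0.8,-0.55,-0.73,0.25,1,-0.8,-0.55,-0.73,0.25,1,-0.8,-0.55,-0.73,0.25,1,-0.8,-0.55,-0.73,0.25,1,-0.8,-0.55,-0.73,0.25],
)

```text
time: 1.35
ee_pos: [0.3234, 0.27, 0.3954]
tcp_rot: [[0.898, -0.001, -0.44], [0.44, -0.001, 0.898], [-0.002, -1.0, -0.001]]
wrist_force: [1.3, -0.0, 0.1]
gripper_width: 1.002
```

```bash
cat > go.py <<'E'
from h import *
def go(target,head):
    "normalised shifts for world target TCP & tool x heading deg"
    s=ctrl.read_state();R=s['tcp_rot'];d=R.T@(np.array(target)-s['ee_pos'])
    h=np.degrees(np.arctan2(R[1,0],R[0,0]))
    print("t",s['time'],"tcp",s['ee_pos'].round(4),"head",h.round(2),"w",s['gripper_width'],"F",s['wrist_force'].round(1))
    print("shift",(d/.3).round(4),"yaw",round(-(((head-h)+180)%360-180)/180,4))
E
python3 -c "
from go import *
go([.455,-.02,.33],-13.8)"
```

```text
t 1.35 tcp [0.3234 0.27   0.3954] head 26.13 w 1.0015840326787178 F [ 1.3 -0.   0.1]
shift [-0.0315  0.2187 -1.061 ] yaw 0.2219
```

Emit:
drive_tool(
  targets=[1,0,0,-0.5,0.1,1,0,0,-1,0.22,1,-0.03,0,-1,0.22,1,-0.03,0,-1,0.22,1,-0.03,0.2,-1,0.22,1,-0.03,0.2,-1,0.22,1,-0.03,0.2,-1,0.22,1,-0.03,0.2,-1,0.22,1,-0.03,0.2,-1,0.22],
)

```text
time: 2.25
ee_pos: [0.4473, -0.0021, 0.3358]
tcp_rot: [[0.973, -0.002, 0.232], [-0.232, -0.001, 0.973], [-0.002, -1.0, -0.001]]
wrist_force: [-0.3, 0.7, 0.2]
gripper_width: 0.999
```

```bash
python3 -c "
from go import *
go([.455,-.02,.33],-13.8)
import pickle
ci=ctrl.camera_info('wrist');im=ctrl.snapshot('wrist');pickle.dump(ci,open('w1.pkl','wb'));cv2.imwrite('pics/w1.png',im)"
```

```text
t 2.25 tcp [ 0.4473 -0.0021  0.3358] head -13.4 w 0.9985488741173906 F [-0.3  0.7  0.2]
shift [ 0.0388  0.0193 -0.0521] yaw 0.0022
```

View pics/w1.png

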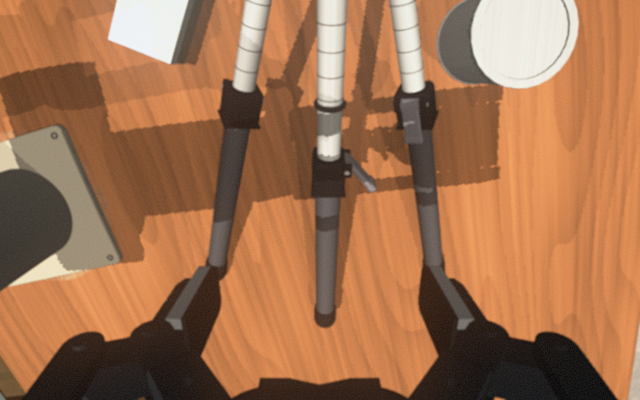

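Emit:
drive_tool(
  targets=[1,-0.3,0,0,0,1,-0.3,0,0,0,1,-0.3,0,0,0,1,-0.3,0,0,0,1,-0.3,0,0,0],
)

```text
time: 2.8
ee_pos: [0.3605, 0.0196, 0.3374]
tcp_rot: [[0.973, 0.002, 0.229], [-0.229, -0.001, 0.973], [0.002, -1.0, -0.001]]
wrist_force: [0.4, -0.5, -0.7]
gripper_width: 1.004
```

```bash
python3 -c "
from go import *
go([.455,-.02,.33],-13.8)
import pickle
ci=ctrl.camera_info('wrist');im=ctrl.snapshot('wrist');pickle.dump(ci,open('w2.pkl','wb'));cv2.imwrite('pics/w2.png',im)
a=cv2.imread('pics/w1.png')[85:210,270:400]
b=im[70:210,330:520]
cv2.imwrite('pics/w1z.png',cv2.resize(a,None,fx=4.5,fy=4.5,interpolation=2));cv2.imwrite('pics/w2z.png',cv2.resize(b,None,fx=4,fy=4,interpolation=2))"
```

```text
t 2.8 tcp [0.3605 0.0196 0.3374] head -13.26 w 1.003680553648446 F [ 0.4 -0.5 -0.7]
shift [ 0.3369  0.0253 -0.0563] yaw 0.003
```

View pics/w2.png

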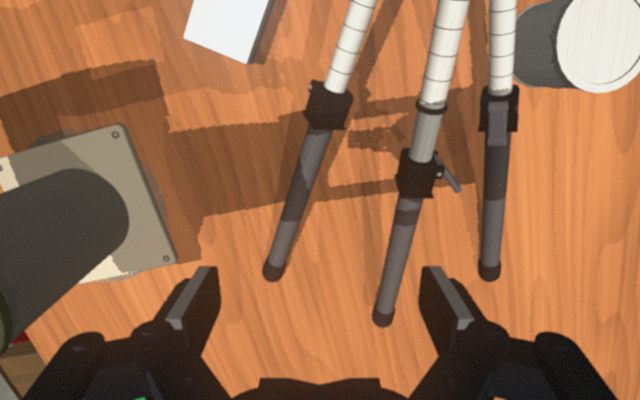

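View pics/w1z.png

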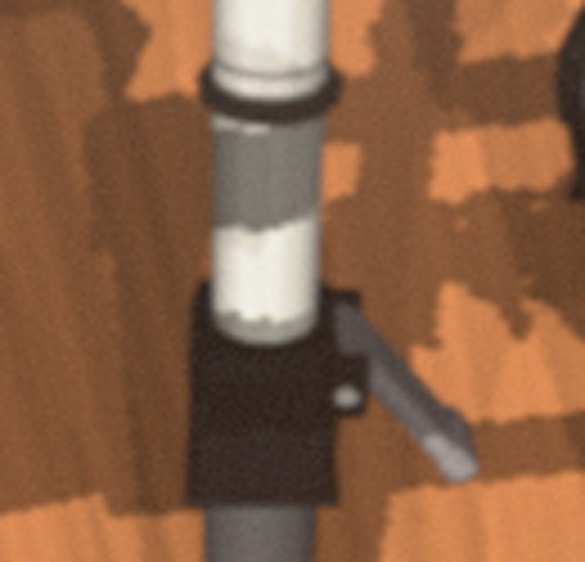

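View pics/w2z.png

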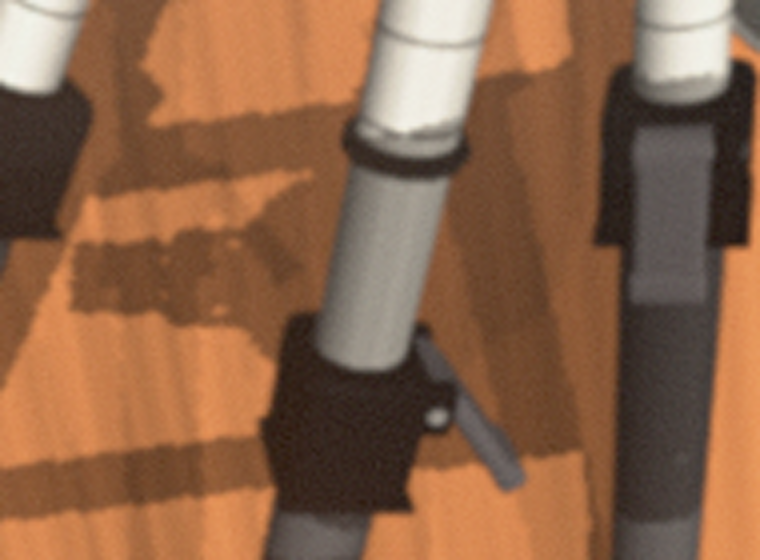

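```bash
cat > ax.py <<'E'
from h import *
import pickle
def mids(img,a,b,half=24,thr=90):
    hsv=cv2.cvtColor(cv2.imread(img),cv2.COLOR_BGR2HSV).astype(np.float32)
    a,b=np.array(a,float),np.array(b,float);d=(b-a)/np.linalg.norm(b-a);n=np.array([-d[1],d[0]])
    out=[]
    for t in np.arange(0,np.linalg.norm(b-a),1):
        c=a+d*t;s=np.arange(-half,half+.01,.25);q=(c+np.outer(s,n)).astype(np.float32)
        ok=cv2.remap(hsv[...,1],q[:,:1],q[:,1:],cv2.INTER_LINEAR)[:,0]<thr
        i=len(s)//2
        if not ok[i]: continue
        lo=hi=i
        while lo>0 and ok[lo-1]:lo-=1
        while hi<len(s)-1 and ok[hi+1]:hi+=1
        if lo>0 and hi<len(s)-1: out.append(np.r_[c+n*(s[lo]+s[hi])/2,s[hi]-s[lo]])
    out=np.array(out);m=np.median(out[:,2]);print(len(out),"width",m,out[0,2],out[-1,2])
    return out[abs(out[:,2]-m)<.25*m]
def linepl(img,ci,segs):
    m=np.vstack([mids(img,*s) for s in segs])[:,:2]
    vx,vy,x0,y0=cv2.fitLine(m.astype(np.float32),cv2.DIST_HUBER,0,.01,.01).ravel()
    r=np.abs((m-[x0,y0])@np.array([-vy,vx]));print("res",r.mean(),r.max())
    c=np.array([x0,y0]);v=np.array([vx,vy])
    o,d1=ray(0,c+60*v,ci);_,d2=ray(0,c-60*v,ci);n=np.cross(d1,d2)
    return o,n/np.linalg.norm(n)
def axis(*pl):
    (o1,n1),(o2,n2)=pl
    d=np.cross(n1,n2);d/=np.linalg.norm(d);d*=-np.sign(d[2])
    p=np.linalg.solve(np.array([n1,n2,[0,1,0]]),[n1@o1,n2@o2,0.])
    return p,d
E
python3 - <<'E'
from ax import *
c1=pickle.load(open('w1.pkl','rb'));c2=pickle.load(open('w2.pkl','rb'))
p,d=axis(linepl('pics/w1.png',c1,[((330,8),(329.5,95)),((327,215),(325,300))]),
 linepl('pics/w2.png',c2,[((454,8),(434,95)),((406,215),(386,300))]))
print(p,d,"slope",np.degrees(np.arcsin(-d[2])),"head",np.degrees(np.arctan2(d[1],d[0])))
up=np.array([0,0,1])-d*d[2];up/=np.linalg.norm(up);lat=np.cross(up,d)
for c,k,px,h in [(c1,"ring",(330,111.2),.0145),(c1,"rim",(328.7,161.2),.011),(c2,"ring",(432,113.3),.0145),(c2,"rim",(420.5,162.5),.011),(c1,'foot',(325,326),.0),(c2,'foot',(382,326),.0),
 (c1,'coltopend',(328,196.5),.018),(c1,'tip',(373.5,190),.0),(c1,'pinc',(347,173),.009),(c2,'pinc',(439,174),.009)]:
    P=plane(ray(0,px,c),p+h*up,up);q=P-p
    print(k,"axial",(q@d).round(4),"lat",(q@lat).round(4))
# heights: point triangulations
print(tri(ray(0,(330,111.2),c1),ray(0,(432,113.3),c2)),tri(ray(0,(325,322),c1),ray(0,(382,322),c2)))
E
```

```text
88 width 27.25 30.0 25.5
86 width 19.375 22.0 16.5
res 0.09623802966798535 0.4156964023114436
90 width 27.875 30.0 26.5
88 width 18.875 18.5 16.5
res 0.3638826376319778 2.2736275649188498
[0.45580667 0.         0.13936751] [-0.21918053 -0.90188969 -0.37222962] slope 21.853189289760458 head -103.65942816666146
ring axial -0.0621 lat 0.0003
rim axial -0.009 lat 0.0003
ring axial -0.0619 lat -0.0023
rim axial -0.0087 lat -0.0013
foot axial 0.3109 lat 0.0011
foot axial 0.3117 lat 0.0034
coltopend axial 0.0286 lat 0.0002
tip axial 0.0348 lat 0.0481
pinc axial 0.0062 lat 0.0184
pinc axial 0.0062 lat 0.0204
(array([0.46849456, 0.04971629, 0.16675437]), np.float64(0.00024734203717869426)) (array([ 0.39182753, -0.26708803,  0.03181298]), np.float64(0.00038328353187613926))
```

```bash
cat >> go.py <<'E'
p=np.array([0.45580667,0,0.13936751]);d=np.array([-0.21918053,-0.90188969,-0.37222962])
up=np.array([0,0,1])-d*d[2];up/=np.linalg.norm(up);lat=np.cross(up,d)
def pt(a,c,dz): return p+a*d+c*lat+np.array([0,0,dz])
def where():
    s=ctrl.read_state();q=s['ee_pos']-p;hh=d[:2]/np.linalg.norm(d[:2])
    ax=(q[:2]@hh)/np.linalg.norm(d[:2]); print("axial of tcp (vertical line)",ax.round(4),"lat",(q@lat).round(4),"dz to axis",(s['ee_pos'][2]-(p+ax*d)[2]).round(4))
E
python3 -c "
from go import *
go(pt(.0235,.018,.1),-13.66);go(pt(.0235,.018,-.018),-13.66);where()"
```

```text
t 2.85 tcp [0.3605 0.0194 0.337 ] head -13.29 w 1.001107261186505 F [ 0.6 -0.5  0.1]
shift [ 0.3833  0.355  -0.0627] yaw 0.0021
t 2.85 tcp [0.3605 0.0194 0.337 ] head -13.29 w 1.001107261186505 F [ 0.6 -0.5  0.1]
shift [ 0.383   0.7483 -0.0624] yaw 0.0021
axial of tcp (vertical line) 0.0039 lat -0.0972 dz to axis 0.1991
```

Emit:
drive_tool(
  targets=[1,0.383,0.1,-0.063,0.002,1,0.383,0.1,-0.063,0.002,1,0.383,0.2,-0.063,0.002,1,0.383,0.3,-0.063,0.002,1,0.383,0.355,-0.063,0.002,1,0.383,0.355,-0.063,0.002,1,0.383,0.355,-0.063,0.002],
  force=20,
)

```text
time: 3.55
ee_pos: [0.4683, -0.0255, 0.2307]
tcp_rot: [[0.972, -0.0, 0.236], [-0.236, -0.001, 0.972], [-0.0, -1.0, -0.001]]
wrist_force: [0.4, 0.3, -0.0]
gripper_width: 1.0
```

```bash
python3 -c "
from go import *
go(pt(.0235,.018,-.018),-13.66);where()
cv2.imwrite('pics/w3.png',ctrl.snapshot('wrist'))"
```

```text
t 3.55 tcp [ 0.4683 -0.0255  0.2307] head -13.65 w 1.0002469545328538 F [ 0.4  0.3 -0. ]
shift [-0.0005  0.3937  0.0005] yaw 0.0
axial of tcp (vertical line) 0.0236 lat 0.0182 dz to axis 0.1001
```

View pics/w3.png

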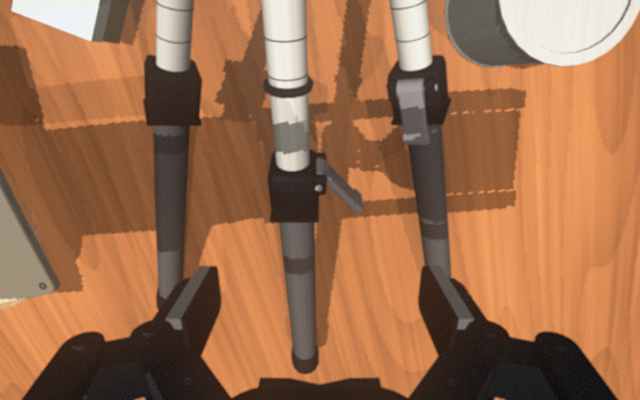

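Emit:
drive_tool(
  targets=[1,0,0.1,0,0,1,0,0.2,0,0,1,0,0.3,0,0,1,0,0.39,0,0,1,0,0.39,0,0,1,0,0.39,0,0],
)

```text
time: 4.2
ee_pos: [0.4698, -0.0258, 0.1163]
tcp_rot: [[0.972, 0.003, 0.236], [-0.236, -0.001, 0.972], [0.003, -1.0, -0.001]]
wrist_force: [0.5, -0.2, 1.3]
gripper_width: 0.998
```

```bash
python3 -c "
from go import *
go(pt(.0235,.018,-.018),-13.66);where()
cv2.imwrite('pics/w4.png',ctrl.snapshot('wrist'))"
```

```text
t 4.2 tcp [ 0.4698 -0.0258  0.1163] head -13.64 w 0.9978353730563205 F [ 0.5 -0.2  1.3]
shift [-0.0056  0.0123 -0.0002] yaw 0.0001
axial of tcp (vertical line) 0.0234 lat 0.0197 dz to axis -0.0143
```

View pics/w4.png

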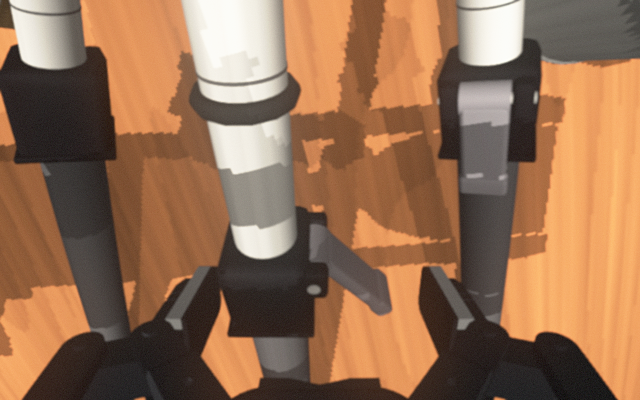

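Emit:
drive_tool(
  targets=[0.95,-0.009,0.013,0,0,0.88,-0.009,0.013,0,0,0.82,-0.009,0.013,0,0,0.8,-0.012,0.013,0,0,0.76,-0.014,0.013,0,0,0.74,-0.016,0.013,0,0,0.74,-0.016,0.013,0,0],
)

```text
time: 4.95
ee_pos: [0.4666, -0.0254, 0.114]
tcp_rot: [[0.972, 0.006, 0.236], [-0.236, -0.003, 0.972], [0.007, -1.0, -0.001]]
wrist_force: [0.5, -2.8, 4.9]
gripper_width: 0.748
```

```bash
python3 -c "
from go import *
go(pt(.0235,.012,-.018),-13.66);where()
cv2.imwrite('pics/w5.png',ctrl.snapshot('wrist'))"
```

```text
t 4.95 tcp [ 0.4666 -0.0254  0.114 ] head -13.68 w 0.747555410408936 F [ 0.5 -2.8  4.9]
shift [-0.0148  0.0046  0.001 ] yaw -0.0001
axial of tcp (vertical line) 0.0238 lat 0.0164 dz to axis -0.0165
```

View pics/w5.png

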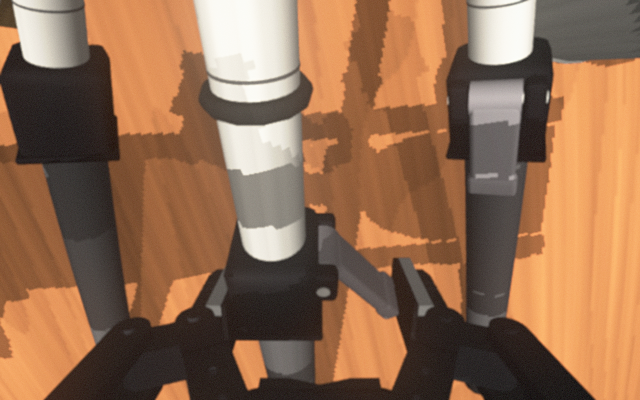

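Emit:
drive_tool(
  targets=[0.72,-0.006,0,0,0,0.7,-0.009,0,0,0,0.67,-0.012,0,0,0,0.65,-0.014,0,0,0,0.65,-0.014,0,0,0],
)

```text
time: 5.5
ee_pos: [0.4626, -0.025, 0.1146]
tcp_rot: [[0.972, 0.007, 0.236], [-0.236, -0.004, 0.972], [0.007, -1.0, -0.002]]
wrist_force: [-1.4, -6.0, 7.1]
gripper_width: 0.652
```

```bash
python3 -c "
from go import *
go(pt(.0235,.012,-.018),-13.66);where()
cv2.imwrite('pics/w6.png',ctrl.snapshot('wrist'))"
```

```text
t 5.5 tcp [ 0.4626 -0.025   0.1146] head -13.67 w 0.6521452011435654 F [-1.4 -6.   7.1]
shift [-0.0017  0.0065  0.003 ] yaw -0.0001
axial of tcp (vertical line) 0.0245 lat 0.0125 dz to axis -0.0157
```

View pics/w6.png

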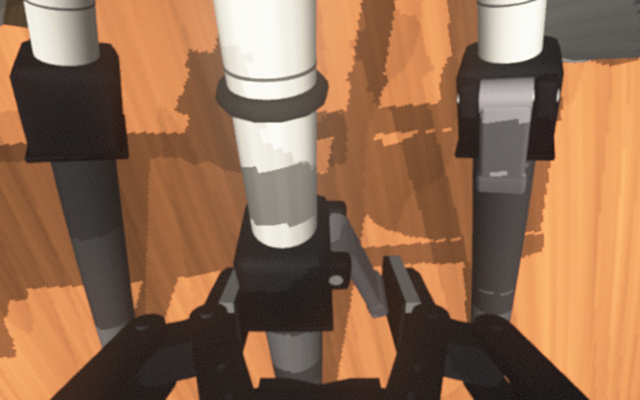

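```bash
cat > gap.py <<'E'
from go import *
import sys
def ax(px,h): 
    P=plane(ray(0,px,ctrl.camera_info('wrist')),p+h*up,up);q=P-p;return (q@d),(q@lat)
def snapz(name,x0,x1,y0,y1,f):
    im=ctrl.snapshot('wrist');cv2.imwrite(f'pics/{name}.png',im)
    cv2.imwrite(f'pics/{name}z.png',cv2.resize(im[y0:y1,x0:x1],None,fx=f,fy=f,interpolation=2))
E
python3 -c "
from gap import *
r=ax((272,122.5),.0145);m=ax((287,250),.011);print(r,m,m[0]-r[0])
im=cv2.imread('pics/w6.png');cv2.imwrite('pics/w6z.png',cv2.resize(im[70:270,200:360],None,fx=3,fy=3,interpolation=2))"
```

```text
(np.float64(-0.060601956371502445), np.float64(0.0012685645781808136)) (np.float64(-0.013286929332722608), np.float64(0.001649098681976343)) 0.047315027038779836
```

View pics/w6z.png

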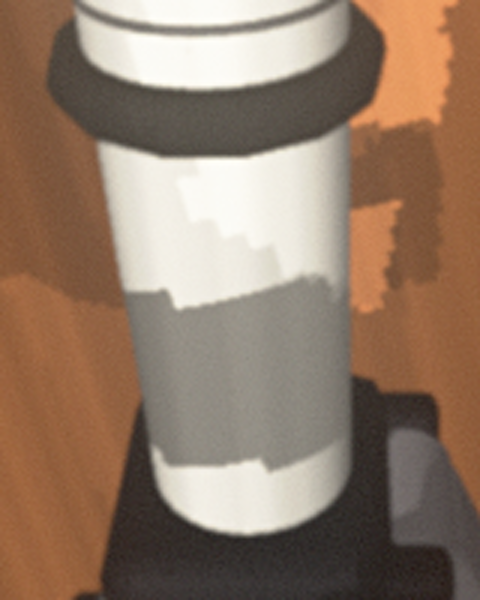

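Emit:
drive_tool(
  targets=[0.65,0,-0.006,0.015,0,0.65,0,-0.0125,0.031,0,0.65,0,-0.0186,0.0464,0,0.65,0,-0.0186,0.0464,0],
)

```text
time: 5.95
ee_pos: [0.4659, -0.011, 0.1204]
tcp_rot: [[0.972, 0.007, 0.236], [-0.236, -0.004, 0.972], [0.007, -1.0, -0.002]]
wrist_force: [-0.2, -2.3, 5.6]
gripper_width: 0.656
```

```bash
python3 -c "
from gap import *
go(pt(.0095,.012,-.018),-13.66);where()
snapz('w7',200,360,70,270,3)"
```

```text
t 5.95 tcp [ 0.4659 -0.011   0.1204] head -13.64 w 0.6561200131701365 F [-0.2 -2.3  5.6]
shift [-0.0016  0.0086 -0.0016] yaw 0.0001
axial of tcp (vertical line) 0.009 lat 0.0125 dz to axis -0.0156
```

View pics/w7.png

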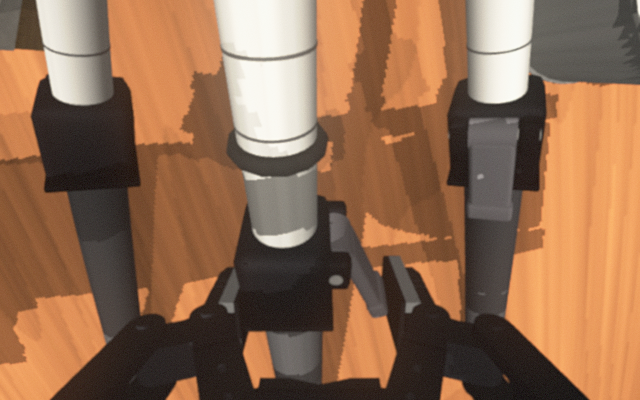

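View pics/w7z.png

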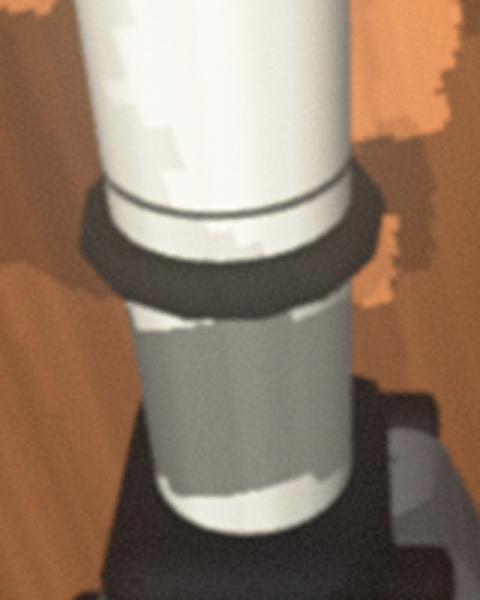

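```bash
python3 -c "
from gap import *
r=ax((275,176),.0145);m=ax((283,247.5),.011);print(r,m,m[0]-r[0])"
```

```text
(np.float64(-0.060815413900975085), np.float64(0.0006440879926255039)) (np.float64(-0.029734629732776716), np.float64(0.0003675515669035254)) 0.03108078416819837
```

Emit:
drive_tool(
  targets=[0.65,0,-0.006,0.015,0,0.65,0,-0.0125,0.031,0,0.65,0,-0.0186,0.0464,0,0.65,0,-0.025,0.062,0,0.65,0,-0.025,0.062,0],
)

```text
time: 6.5
ee_pos: [0.4703, 0.0072, 0.128]
tcp_rot: [[0.972, 0.007, 0.235], [-0.235, -0.004, 0.972], [0.008, -1.0, -0.002]]
wrist_force: [0.7, -2.3, 4.4]
gripper_width: 0.653
```

```bash
python3 -c "
from gap import *
go(pt(.0095,.012,-.018),-13.66);where()
snapz('w8',200,360,170,330,3.7)"
```

```text
t 6.5 tcp [0.4703 0.0072 0.128 ] head -13.61 w 0.6526599669577529 F [ 0.7 -2.3  4.4]
shift [-0.0018  0.034  -0.064 ] yaw 0.0003
axial of tcp (vertical line) -0.0112 lat 0.0124 dz to axis -0.0156
```

View pics/w8z.png

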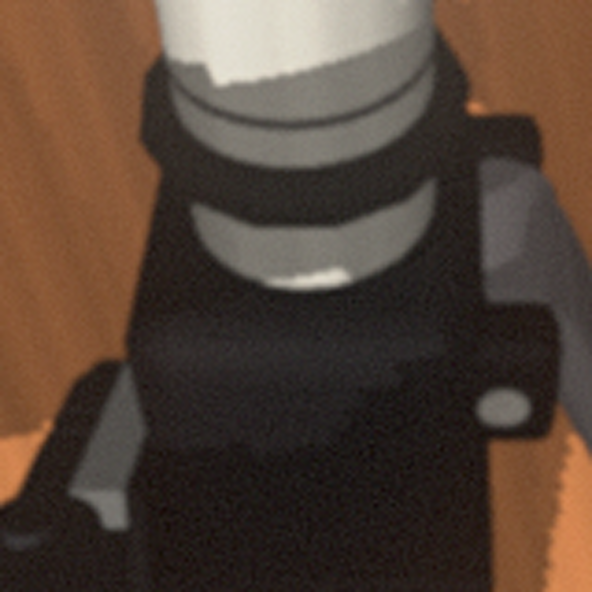

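```bash
python3 -c "
from gap import *
for v in (225,229):
  r=ax((281,170+v/3.7),.0145);m=ax((283,170+290/3.7),.011);print(r,m,m[0]-r[0])"
```

```text
(np.float64(-0.0611195987095706), np.float64(0.0007236409037290807)) (np.float64(-0.04943408413865589), np.float64(0.0002863380656364879)) 0.011685514570914712
(np.float64(-0.06066951571185739), np.float64(0.000692404829850896)) (np.float64(-0.04943408413865589), np.float64(0.0002863380656364879)) 0.011235431573201504
```

Emit:
drive_tool(
  targets=[0.65,0,-0.004,0.01,0,0.65,0,-0.008,0.02,0,0.65,0,-0.011,0.027,0,0.65,0,-0.011,0.027,0],
)

```text
time: 6.95
ee_pos: [0.4722, 0.0149, 0.1312]
tcp_rot: [[0.972, 0.007, 0.235], [-0.235, -0.004, 0.972], [0.008, -1.0, -0.002]]
wrist_force: [0.3, -2.8, 4.3]
gripper_width: 0.65
```

```bash
python3 -c "
from gap import *
go(pt(.0095,.012,-.018),-13.66);where()
snapz('w9',200,360,170,330,3.7)"
```

```text
t 6.95 tcp [0.4722 0.0149 0.1312] head -13.6 w 0.6501348131553394 F [ 0.3 -2.8  4.3]
shift [-0.0019  0.0447 -0.0904] yaw 0.0003
axial of tcp (vertical line) -0.0197 lat 0.0124 dz to axis -0.0155
```

View pics/w9z.png

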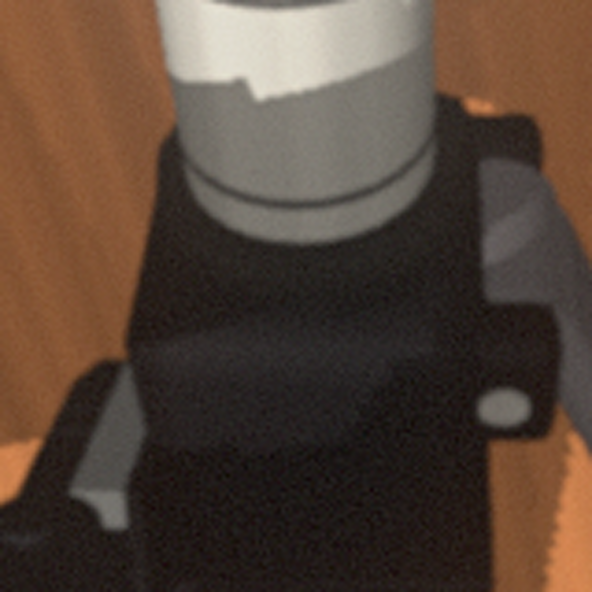

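```bash
python3 -c "
from gap import *
f=lambda u,v:(200+u/3.7,170+v/3.7)
m=ax(f(307,290),.011)[0];r=ax(f(303,243),.011)[0];print('w9',m,r,m-r-.005)
s=np.array([0,0,0])
im=cv2.imread('pics/w9z.png')
g=np.clip((im[80:480].astype(float)-10)*4,0,255).astype(np.uint8);cv2.imwrite('pics/w9e.png',g)"
```

```text
w9 -0.05813653947612029 -0.06402948261746533 0.0008929431413450374
```

View pics/w9e.png

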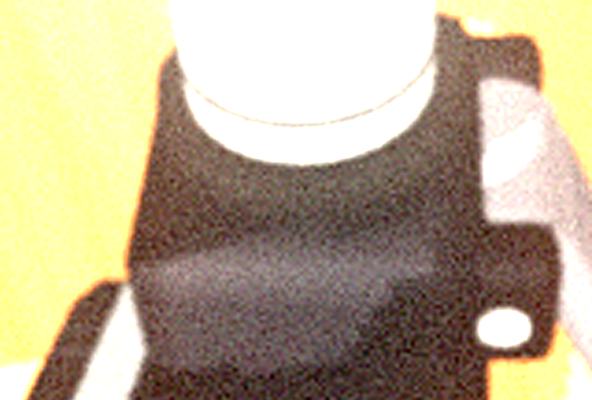

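```bash
python3 -c "
from gap import *
# re-cast using pose offset: w8 camera = now camera shifted by tcp diff
ci=ctrl.camera_info('wrist')
R=ci['extrinsics'][:3,:3]
def axs(px,h,tcp):
    o,r=ray(0,px,ci);o=o+np.array(tcp)-ctrl.read_state()['ee_pos']
    P=plane((o,r),p+h*up,up);return ((P-p)@d).round(4)
f=lambda u,v:(200+u/3.7,170+v/3.7)
w8=[.4703,.0072,.128];w7=[.4659,-.011,.1204];w6=[.4626,-.025,.1146]
print('w8',axs(f(307,290),.011,w8),'head',axs(f(293,167),.011,w8),'foot',axs(f(300,227),.0145,w8),'line',axs(f(293,128),.011,w8))
g=lambda u,v:(200+u/3,70+v/3)
print('w7',axs(g(248,534),.011,w7),'head',axs(g(225,262),.011,w7),'foot',axs(g(230,318),.0145,w7),'line',axs(g(230,216),.011,w7))
print('w6',axs(g(255,534),.011,w6),'head',axs(g(208,89),.011,w6),'foot',axs(g(215,156),.0145,w6),'line',axs(g(210,31),.011,w6))
print('w9 line',axs(f(300,206),.011,ctrl.read_state()['ee_pos']))
print(ci['extrinsics'][:3,:3].T@-ci['extrinsics'][:3,3], ((ci['extrinsics'][:3,:3].T@-ci['extrinsics'][:3,3])-p)@np.c_[d,lat,up])
"
```

```text
w8 -0.0496 head -0.0642 foot -0.0611 line -0.0683
w7 -0.0297 head -0.0643 foot -0.061 line -0.0688
w6 -0.0142 head -0.0644 foot -0.0607 line -0.0689
w9 line -0.0684
[0.49053892 0.09599479 0.27195915] [-0.14354388  0.01108072  0.08528918]
```

Emit:
drive_tool(
  targets=[0.65,0,-0.001,0.0025,0,0.65,0,-0.002,0.005,0,0.65,0,-0.002,0.005,0],
)

```text
time: 7.3
ee_pos: [0.4723, 0.0155, 0.1314]
tcp_rot: [[0.972, 0.006, 0.235], [-0.235, -0.005, 0.972], [0.007, -1.0, -0.003]]
wrist_force: [1.3, -8.9, 2.0]
gripper_width: 0.649
```

```bash
python3 -c "
from gap import *
go(pt(.0095,.012,-.018),-13.66);where()
snapz('w10',200,360,170,330,3.7)"
```

```text
t 7.3 tcp [0.4723 0.0155 0.1314] head -13.61 w 0.6494551495848745 F [ 1.3 -8.9  2. ]
shift [-0.0017  0.0456 -0.0923] yaw 0.0003
axial of tcp (vertical line) -0.0204 lat 0.0124 dz to axis -0.0155
```

View pics/w10z.png

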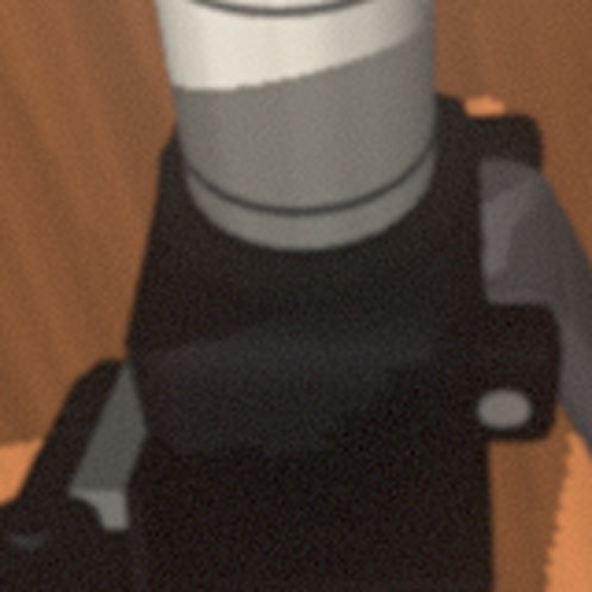

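Emit:
drive_tool(
  targets=[0.645,0,0,0.001,0,0.645,0,0,0.001,0,0.645,0,0,0.001,0,0.645,0,0,0.001,0],
)

```text
time: 7.75
ee_pos: [0.4722, 0.0154, 0.1315]
tcp_rot: [[0.972, 0.006, 0.236], [-0.236, -0.005, 0.972], [0.007, -1.0, -0.004]]
wrist_force: [-0.6, -5.2, 6.0]
gripper_width: 0.646
```

```bash
python3 -c "
from gap import *
go(pt(.0095,.012,-.018),-13.66);where()
snapz('w11',200,420,170,330,3.5)"
```

```text
t 7.75 tcp [0.4722 0.0154 0.1315] head -13.63 w 0.6455325376527055 F [-0.6 -5.2  6. ]
shift [-0.0014  0.0459 -0.0919] yaw 0.0002
axial of tcp (vertical line) -0.0203 lat 0.0123 dz to axis -0.0154
```

View pics/w11z.png

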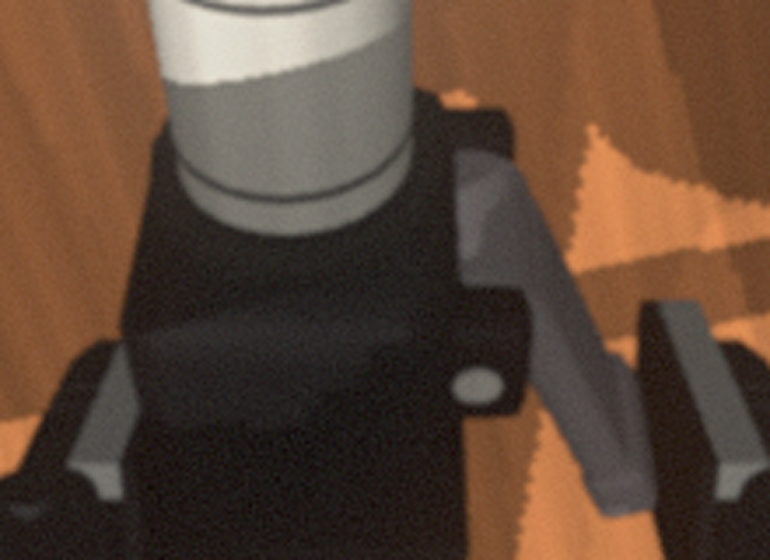

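Emit:
drive_tool(
  targets=[0.62,-0.0035,0,0.001,0,0.595,-0.007,-0.001,0.001,0,0.57,-0.0105,-0.001,0.001,0,0.56,-0.012,-0.002,0.001,0,0.56,-0.012,-0.002,0.001,0],
  force=40,
)

```text
time: 8.3
ee_pos: [0.4684, 0.016, 0.1317]
tcp_rot: [[0.972, 0.005, 0.236], [-0.236, -0.006, 0.972], [0.007, -1.0, -0.005]]
wrist_force: [0.2, -7.6, 2.8]
gripper_width: 0.562
```

```bash
python3 -c "
from gap import *
go(pt(.0095,.012,-.018),-13.66);where()
snapz('w12',200,420,170,330,3.5)"
```

```text
t 8.3 tcp [0.4684 0.016  0.1317] head -13.64 w 0.5619677409506255 F [ 0.2 -7.6  2.8]
shift [ 0.0114  0.0468 -0.0908] yaw 0.0001
axial of tcp (vertical line) -0.0199 lat 0.0085 dz to axis -0.0151
```

View pics/w12z.png

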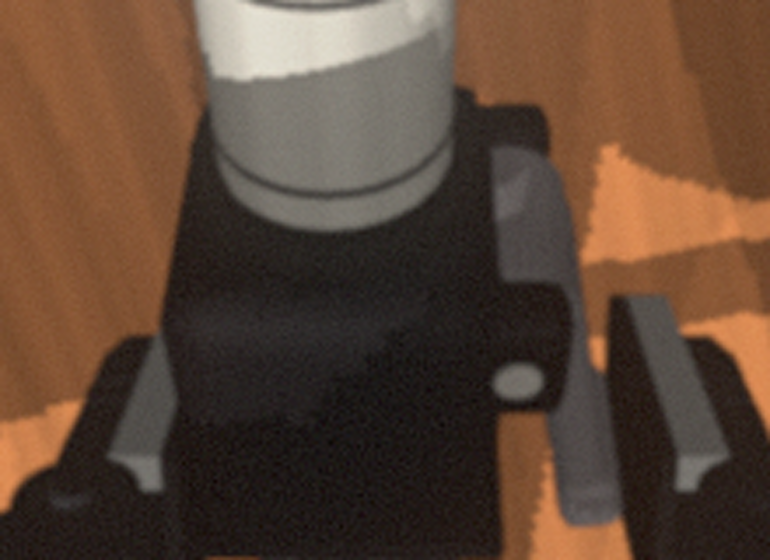

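Emit:
drive_tool(
  targets=[0.535,-0.0038,0,0,0,0.51,-0.0075,0,0,0,0.49,-0.0105,0,0,0,0.47,-0.0133,0,0,0,0.45,-0.0133,0,0,0,0.43,-0.0133,0,0,0,0.4,-0.0133,0,0,0,0.4,-0.0133,0,0,0],
  force=60,
)

```text
time: 9.15
ee_pos: [0.4641, 0.0164, 0.132]
tcp_rot: [[0.972, 0.004, 0.236], [-0.236, -0.007, 0.972], [0.006, -1.0, -0.006]]
wrist_force: [-4.5, -5.9, 9.5]
gripper_width: 0.453
```

```bash
python3 -c "
from gap import *
go(pt(.0095,.0045,-.018),-13.66);where()
snapz('w13',200,420,170,330,3.5)"
```

```text
t 9.15 tcp [0.4641 0.0164 0.132 ] head -13.63 w 0.4528800248699433 F [-4.5 -5.9  9.5]
shift [ 0.0006  0.0479 -0.0887] yaw 0.0002
axial of tcp (vertical line) -0.0193 lat 0.0042 dz to axis -0.0145
```

View pics/w13z.png

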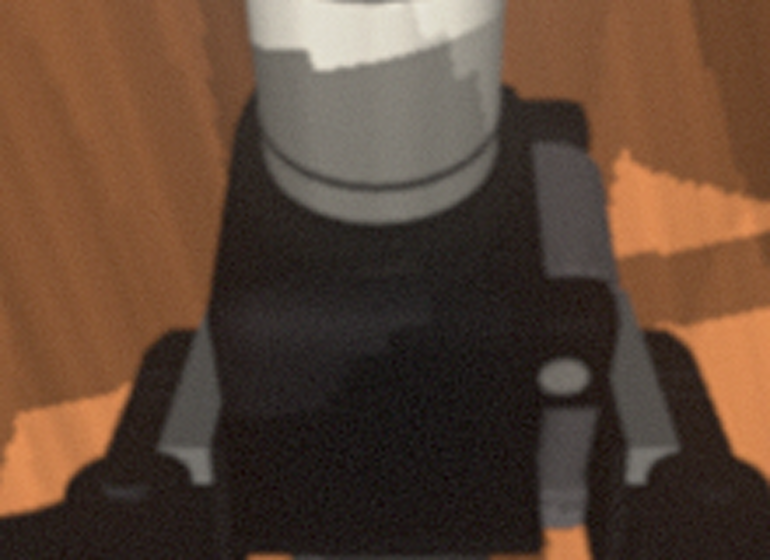

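Emit:
drive_tool(
  targets=[0.4,0,0,0,0,0.4,0,0,0,0,0.4,0,0,0,0,0.4,0,0,0,0,0.4,0,0,0,0,0.4,0,0,0,0],
  force=80,
)

```text
time: 9.8
ee_pos: [0.4638, 0.0163, 0.1321]
tcp_rot: [[0.972, 0.004, 0.235], [-0.235, -0.008, 0.972], [0.005, -1.0, -0.006]]
wrist_force: [-2.6, -3.5, 6.0]
gripper_width: 0.438
```

```bash
python3 -c "
from gap import *
go(pt(.0095,.0045,-.018),-13.66);where()
snapz('w14',200,420,170,330,3.5)
ci=ctrl.camera_info('wrist')
for n in ('side','top'):cv2.imwrite(f'pics/{n}9.png',ctrl.snapshot(n))
f=lambda u,v:(200+u/3.5,170+v/3.5)
"
```

```text
t 9.8 tcp [0.4638 0.0163 0.1321] head -13.62 w 0.43845900156709633 F [-2.6 -3.5  6. ]
shift [ 0.0017  0.0483 -0.0881] yaw 0.0002
axial of tcp (vertical line) -0.0191 lat 0.0039 dz to axis -0.0143
```

View pics/w14z.png

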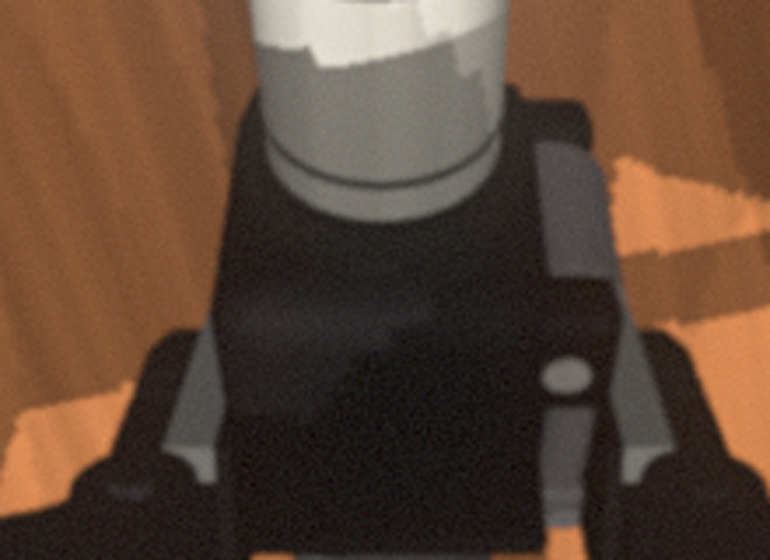

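View pics/top9.png

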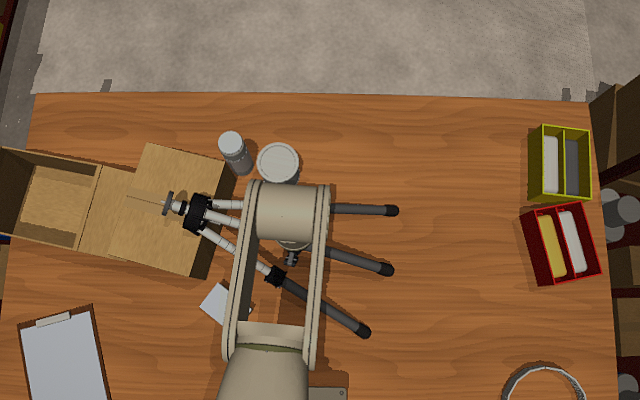

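Emit:
drive_tool(
  targets=[0.38,0,0,0,0,0.36,0,0,0,0,0.35,0,0,0,0,0.35,0,0,0,0,0.35,0,0,0,0,0.35,0,0,0,0],
  force=110,
)

```text
time: 10.55
ee_pos: [0.4634, 0.0162, 0.1323]
tcp_rot: [[0.972, 0.003, 0.236], [-0.235, -0.008, 0.972], [0.005, -1.0, -0.007]]
wrist_force: [-3.5, -3.4, 6.0]
gripper_width: 0.435
```

```bash
python3 -c "
from gap import *
go(pt(.0095,.0045,-.018),-13.66);where()
snapz('w15',200,420,170,330,3.5)
f=lambda u,v:(200+u/3.5,170+v/3.5)
a=cv2.imread('pics/w14z.png');b=cv2.imread('pics/w15z.png')
g=np.clip((b.astype(float)-10)*3,0,255).astype(np.uint8);cv2.imwrite('pics/w15e.png',g)
b=cv2.imread('pics/side9.png')
cv2.imwrite('pics/side9z.png',cv2.resize(b[130:260,200:360],None,fx=4.5,fy=4.5,interpolation=2))
"
```

```text
t 10.55 tcp [0.4634 0.0162 0.1323] head -13.62 w 0.4353554927443794 F [-3.5 -3.4  6. ]
shift [ 0.0028  0.0487 -0.0876] yaw 0.0002
axial of tcp (vertical line) -0.0189 lat 0.0036 dz to axis -0.0142
```

View pics/w15e.png

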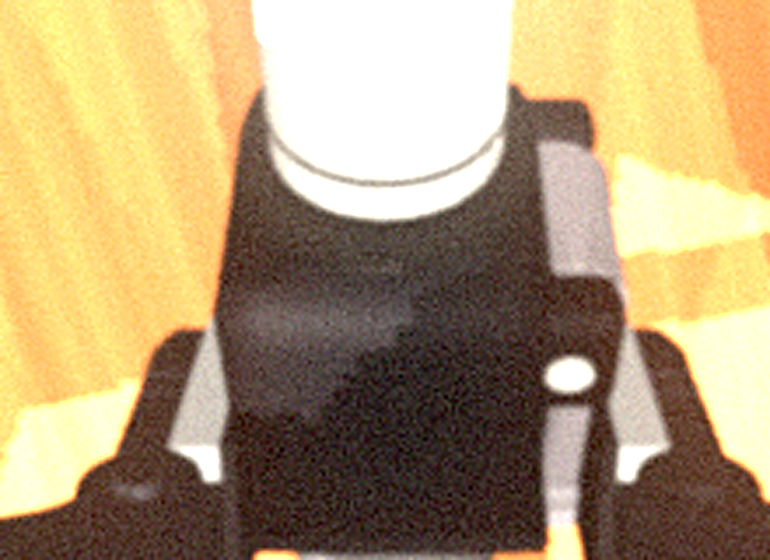

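View pics/side9z.png

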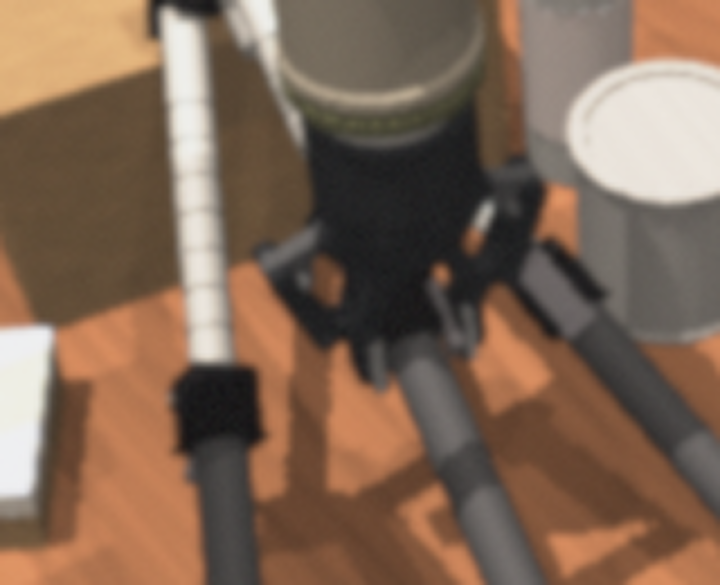

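```bash
python3 -c "
from gap import *
ci=ctrl.camera_info('wrist');s0=ctrl.read_state()
f=lambda u,v:(200+u/3.5,170+v/3.5)
print('now head',ax(f(388,219),.011),'pin',ax(f(570,375),.012),s0['gripper_width'])
def axs(px,h,tcp):
    o,r=ray(0,px,ci);o=o+np.array(tcp)-s0['ee_pos']
    return (plane((o,r),p+h*up,up)-p)@d
t=[.4722,.0154,.1315]
print('w11 head',axs(f(295,235),.011,t),'pin',axs(f(478,387),.012,t))
t=[.4703,.0072,.128];f=lambda u,v:(200+u/3.7,170+v/3.7)
print('w8 rim',axs(f(307,290),.011,t),'pin',axs(f(503,409),.012,t))
"
```

```text
now head (np.float64(-0.06413190451956523), np.float64(0.0005018335648234413)) pin (np.float64(-0.042547419768048815), np.float64(0.018284672488246393)) 0.42924483744399783
w11 head -0.06423078255488315 pin -0.04314001443865462
w8 rim -0.0499960693109855 pin -0.03420595038442815
```

Emit:
drive_tool(
  targets=[0.35,0,0,0,0,0.35,0,0,0,0,0.35,0,0,0,0,0.35,0,0,0,0,0.35,0,0,0,0,0.35,0,0,0,0,0.35,0,0,0,0,0.35,0,0,0,0,0.35,0,0,0,0,0.35,0,0,0,0],
)

```text
time: 11.6
ee_pos: [0.4634, 0.0162, 0.1322]
tcp_rot: [[0.972, 0.003, 0.236], [-0.236, -0.008, 0.972], [0.005, -1.0, -0.007]]
wrist_force: [-1.3, -2.6, 5.7]
gripper_width: 0.429
```

```bash
python3 -c "
from gap import *
go(pt(.0095,.0045,-.018),-13.66);where()
snapz('w16',200,420,170,330,3.5)"
```

```text
t 11.6 tcp [0.4634 0.0162 0.1322] head -13.62 w 0.42902022480563257 F [-1.3 -2.6  5.7]
shift [ 0.0029  0.0486 -0.0877] yaw 0.0002
axial of tcp (vertical line) -0.0189 lat 0.0035 dz to axis -0.0142
```

View pics/w16z.png

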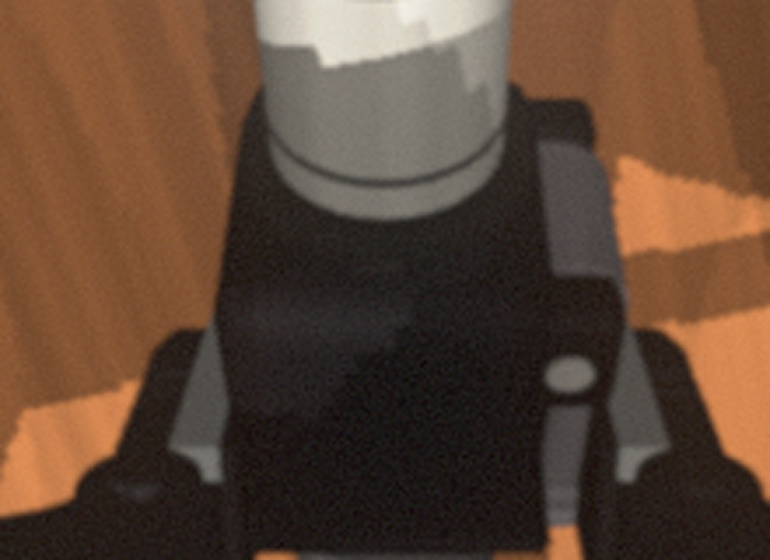

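```bash
python3 -c "
from plant import ctrl
ctrl.sign_off(); print(ctrl.read_state()['time'])"
```

```text
the job is handed in; nothing more can be done
the job is handed in; nothing more can be done
```

I pinched the collar together with the half-open lever and slid the leg up about 50 mm until its rim met the index ring. I held it there with the lever still open, then squeezed the lever shut with the same grip. I handed the job in at about 11.6 s, still gripping at 110 N.

**What the last checks showed**
- **Rim at the ring:** the wrist force rose by about 6 N along the leg when the rim touched the ring. The camera now puts the rim about 0.8 mm from the ring's face, against about 0.2 mm at contact. Two ways of measuring the gap just before contact disagreed (0.9 and 3 mm), and the touch itself, about 0.7 mm further on, fitted the smaller one.
- **Ring not shoved:** it stayed the same distance from the engraved line and within about 0.5 mm of its measured place along the tube.
- **Lever shut:** it lies flat along the collar, and the opening settled steady at 0.429, about 36.5 mm. That is below the stated 41 mm across a shut lever. I put the difference down to the fingers giving under the grip. I judged it shut from the picture and this width; I did not measure its angle directly.
- **Bystanders:** the spray can and paint tin look unmoved in the last top view. The screw box was partly hidden by the arm there, but the arm never went near it.

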